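# Put the sonicator's accessories back in their holders

## Task

Clear up after the sonication run: stand the large and the small horn each upright in the round holder of its own size, set the tube block flat in the rectangular tray, and nest the loose aluminium angle squarely over the short fixed one, centred on it, legs flat on legs. Any order will do. Leave the two brown glass sample vials standing where they are.

Things in the scene. Friction and masses are not known exactly. Their poses are not given: they have to be found in the camera images.
- horn_large: Brushed steel ultrasonic horn standing on its wide end: foot 46 mm diameter, straight to 26 mm height, tapering until 32 mm into a 20 mm diameter stem, 80 mm tall in all; grip it by the stem. Loose, about 280 g. Origin: centre of its underside; z up its axis.
- horn_small: Brushed steel ultrasonic horn standing on its wide end: foot 30 mm diameter, straight to 26 mm height, tapering until 32 mm into a 14 mm diameter stem, 70 mm tall in all; grip it by the stem. Loose, about 120 g. Origin: centre of its underside; z up its axis.
- tube_block: Blue plastic block for sample tubes, 76 mm (x) by 44 mm (y) by 40 mm high, solid, with a pattern of small round holes and three white tube caps (3 mm) on top. Loose, 130 g. Origin: centre of its underside; x along its length, z up.
- angle_loose: The longer of two bits of bare aluminium angle, 66 mm long, two flat legs 30 mm wide and 4 mm thick meeting at 90 degrees, lying like a roof: ridge (with a thin dark line along it) up, 24 mm high, 42 mm across. Loose, 50 g. Origin: under the middle of the ridge, level with the leg edges; x along the ridge, z up. Grip it by its flat ends (66 mm).
- cup_large: Fixed round grey plastic holder, open on top, for the large horn's foot: 66 mm outside, 58 mm inside diameter, 12 mm high, floor 3 mm thick. Origin: centre of its underside, on the bench.
- cup_small: Fixed round grey plastic holder, open on top, for the small horn's foot: 50 mm outside, 42 mm inside diameter, 12 mm high, floor 3 mm thick. Origin: centre of its underside, on the bench.
- tray: Fixed rectangular grey plastic tray, open on top, for the tube block: outside 100 mm (x) by 68 mm (y), inside 92 by 60 mm, 12 mm high, floor 3 mm thick. Origin: centre of its underside, on the bench; x along its length.
- angle_fixed: Short piece of the same aluminium angle section fixed to the bench, ridge up like a roof, the same dark line along the ridge: 50 mm long, legs 30 mm wide and 4 mm thick at 90 degrees, 24 mm high, 42 mm across. Origin: on the bench under the middle of the ridge; x along the ridge, z up. The loose angle nested over it rests leg on leg 5.7 mm higher and overhangs 8 mm at either end.
- vial_a: Small brown glass sample vial standing on the bench, 26 mm diameter, 48 mm tall with an 18 mm black cap. Loose, 30 g; not to be disturbed. Origin: centre of its underside.
- vial_b: A second brown glass sample vial, the same as vial_a. Loose; not to be disturbed. Origin: centre of its underside.
There are look-alikes about, which are no part of the job. What is shaped like the tray but green or orange is not meant.

How it is judged:
At the end, for the whole second after the job is handed in: Horns upright on the floor of their own cups (centres within 10 mm), block flat on the tray floor (within 13 mm), loose angle fully nested over the fixed one (centre within 12 mm, ridges within 8 degrees), none tilted over 0.1 rad, all released and at rest (horizontal distance between horn_large and cup_large below 0.01 m and z of horn_large in the frame of cup_large between 0.001 and 0.006 m and angle between each of horn_large, horn_small, tube_block, angle_loose's own z axis and vertical below 0.1 rad and linear speed of each of horn_large, horn_small, tube_block, angle_loose below 0.02 m/s and angular speed of each of horn_large, horn_small, tube_block, angle_loose below 0.2 rad/s and horizontal distance between horn_small and cup_small below 0.01 m and z of horn_small in the frame of cup_small between 0.001 and 0.006 m and horizontal distance between tube_block and tray below 0.013 m and z of tube_block in the frame of tray between 0.001 and 0.006 m and horizontal distance between angle_loose and angle_fixed below 0.012 m and z of angle_loose in the frame of angle_fixed between 0.003 and 0.0085 m and angle between the x axis of angle_loose and the x axis of angle_fixed, either way round below 0.14 rad); the robot touches nothing.
It fails at once if the glass vial vial_a is shifted more than 20 mm or tipped (distance of vial_a from where it was at the start of the episode above 0.02 m or angle between vial_a's own z axis and vertical above 0.4 rad).
It fails at once if the glass vial vial_b is shifted more than 20 mm or tipped (distance of vial_b from where it was at the start of the episode above 0.02 m or angle between vial_b's own z axis and vertical above 0.4 rad).
It also fails if it takes over 102 s, if anything falls off the work surface, if the arm or the gripper's body presses on something with over 40 N, if the wrist force passes 120 N, or if a joint passes its speed limit or range.

## Robot

A 7-joint arm with a two-finger parallel gripper is mounted at the origin on the work surface. World frame = base frame: x ahead of the robot, y to its left, z up, the work surface at z = 0. Lengths are in m, angles in rad, forces in N, time in s.
With the tool pointing down it reaches from about 0.425 to 0.925 m from the base axis. Payload 6.8 kg.
Tool frame: the origin (TCP) lies on the centre line of the jaws, within the pads' length; the fingertips stand 8 mm ahead of it and the grasp point (between the pads) lies 11 mm behind it (bot.tips_ahead is the distance from the TCP to the fingertips, in m); z points along the fingers, y is the line along which they close (so a half turn about z gives the same grasp; the last joint's range is limited). The gripper opens to 85 mm and grips with 20 to 120 N. Pads are 22 mm wide; open, the fingers measure 114 mm over their backs; the gripper's body (76 mm by 85 mm) begins 54 mm behind the grasp point. The pads swing forward as they close: fully open they stand 13 mm farther back than shut.
Start: joints at [1.193, 0.477, 0.022, 1.555, -0.011, 1.109, -0.083], TCP at [0.18, -0.651, 0.239] pointing down, gripper open.
Joint ranges: [-2.96, 2.96], [-0.34, 2.1], [-1.41, 1.46], [0.24, 2.44], [-1.37, 4.51], [0.17, 1.92], [-2.96, 2.96]. Speed limits (rad/s): [2.39, 2.39, 3.14, 3.14, 3.14, 3.14, 3.14].

## Interface

Orientations are given as a unit quaternion [w, x, y, z].
In Python, from station import bot gives the robot as it stands.
- The arm moves only by the tool send_rows, never from a script. Its argument "deltas" is text: rows parted by semicolons, each of 4 numbers parted by spaces: the shift along the tool's x, y, z in m, then the turn about the tool's z in degrees. In form: x y z spin; .... A call has 1 to 5 rows; each row is the pose to reach, as a shift and turn from the pose commanded when the call began, along the tool's axes at that moment; what a row does not reach only later rows make up. A row lasts 1/10 s, in which the tool goes at most 50 mm and 8.59 degrees, less where a joint would pass 70% of its speed; a pose out of reach is approached as far as the arm can. A call with a gripper value outside its range is refused whole. "claw" is the opening, from 0 (shut) to 1 (fully open), set as the call begins (left out, the last holds). The fingers move at their own pace and stop on an object; "force" is the grip in N (left out, the last holds). Time passes only in rows, so rows that repeat a pose let the fingers close. It gives the time, the measured TCP pose, the force, the opening and the grip force at its end, in the units of the state.
- bot.get_obs(): the state, without advancing time (a new reading comes with each control period).
- bot.read_camera(name): name is "side" or "top"; returns a dict with "img" (384x512x3 uint8, red, green, blue), "depth" (384x512 float32, m along the optical axis (not along the pixel's ray), 0 where there is no reading), "fx", "fy", "cx", "cy" (pixels), "camera_from_world" (4x4, takes a point from world to camera coordinates). Camera axes: x right, y up, looking along -z (the intrinsics and any distortion apply to the point x, -y, -z); pixel columns grow to the right and rows downward; lengths in m; the calibration is good to about 2 mm. A picture is of the moment at which its call begins.
- bot.hand_in(): hands the job in; it is judged then, once.
Trained networks look in a picture, given as the dict that the camera call returned (one of the last four; its "shot" number tells which), for a name from the list of things; names that differ only in an ending like _2 or _b are one class to them, and where a whole thing is asked for, a point or a joint stands for the part that bears it (a point fixed in the world has none). Each returns a list of dicts, best first, with "confidence" (0 to 1); they miss things now and then, are a little off and sometimes report something else, mostly with a low value. They report only what shows in the picture. A call takes as long as a camera call. They do not tell look-alikes from the thing itself.
- bot.masks_of(picture, query): "mask" (384x512 bool, what is visible of it).
- bot.landmark_of(picture, query): "xyz" ([x, y, z] in m, in world coordinates, good to about 4 mm: a listed point, or the origin of a listed thing).
The state is a dict: "t": time; "q": joint angles; "joint_vel": joint speeds; "joint_torque": joint torques, N m; "eef_pos": TCP position; "tool_rot": TCP orientation; "contact_force": force on the tool from outside, world axes, zero at the start; "torque": the same for the moment, N m; "gripper_width": opening from 0.0 (shut) to 1.0 (fully open); "grasp_force": force on a finger pad.
Only numpy, scipy, OpenCV 4.12 (cv2) and the standard library are available. Lean on these libraries where they do the work, as an engineer would, in place of code of your own. Each camera call takes 0.05 s, during which the arm holds its last target. There are 200 camera calls.

## Working session

There is one attempt and no reset: what is moved stays moved. The work goes in short steps, Python scripts to look and compute and a tool call to move; the robot and the scene stay as the last step left them, time stands still between calls to the robot, and variables do not carry over. Pictures are saved under pics/ and viewed, at most 14 in all, crops included, and the job is handed in when it is done.

Besides the shell and the picture viewer there is one more tool, called after "Emit:" as name(argument=value, ...), one argument or row to a line, values as JSON. send_rows: Moves the arm, as the interface text tells. Its arguments: {"type":"object","properties":{"deltas":{"type":"string"},"claw":{"type":"number"},"force":{"type":"number"}},"required":["deltas"]}

```bash
mkdir -p pics; ls
cat > h.py <<'E'
import numpy as np, cv2
from station import bot
def pts(p):
    d=p["depth"]; v,u=np.mgrid[0:384,0:512]
    c=np.stack([(u-p["cx"])/p["fx"]*d,-(v-p["cy"])/p["fy"]*d,-d,np.ones_like(d)],-1)
    return (c@np.linalg.inv(p["camera_from_world"]).T)[...,:3]
def save(p,n): cv2.imwrite("pics/"+n,p["img"][...,::-1])
E
python3 - <<'E'
from h import *
o=bot.get_obs(); print({k:np.round(o[k],3) for k in("t","eef_pos","tool_rot","gripper_width")},bot.tips_ahead)
P={n:bot.read_camera(n) for n in("top","side")}
for n,p in P.items():
    save(p,n+"0.png"); W=pts(p); print(n,np.linalg.inv(p["camera_from_world"])[:3,3])
    for q in "horn_large horn_small tube_block angle_loose cup_large cup_small tray angle_fixed vial_a".split():
        for m in bot.landmark_of(p,q)[:4]: print(q,"L",np.round(m["xyz"],3),round(m["confidence"],2))
        for m in bot.masks_of(p,q)[:4]:
            k=m["mask"]; v,u=np.nonzero(k); w=W[k&(p["depth"]>0)]
            print("   M",int(u.mean()),int(v.mean()),k.sum(),np.round(np.median(w,0),3),round(float(np.percentile(w[:,2],95)),3),round(m["confidence"],2))
E
```

```text
pics
{'t': np.float64(0.0), 'eef_pos': array([ 0.18 , -0.65 ,  0.238]), 'tool_rot': array([-0.001,  0.991,  0.134, -0.   ]), 'gripper_width': np.float64(1.002)} 0.008
top [ 0.33822276 -0.01022593  1.03015345]
horn_large L [ 0.454 -0.288  0.   ] 0.64
   M 389 208 350 [ 0.445 -0.283  0.029] 0.081 0.64
horn_small L [0.441 0.309 0.   ] 0.64
   M 145 218 166 [0.433 0.306 0.029] 0.071 0.72
tube_block L [ 0.61   0.273 -0.002] 0.95
tube_block L [ 0.441  0.31  -0.001] 0.33
   M 162 150 594 [0.603 0.268 0.039] 0.043 0.86
   M 227 209 314 [0.456 0.112 0.004] 0.013 0.73
   M 389 207 357 [ 0.446 -0.283  0.029] 0.081 0.68
cup_large L [ 0.636 -0.089  0.002] 0.61
cup_large L [ 0.452 -0.289 -0.001] 0.5
   M 303 139 535 [ 0.631 -0.086  0.004] 0.013 0.9
cup_small L [ 0.456  0.107 -0.002] 0.74
   M 227 209 303 [0.456 0.112 0.004] 0.013 0.71
tray L [ 0.314 -0.178 -0.001] 0.88
tray L [ 0.326  0.107 -0.   ] 0.85
tray L [ 0.459 -0.089 -0.004] 0.68
   M 346 266 1143 [ 0.308 -0.18   0.005] 0.013 0.95
   M 228 259 1213 [0.331 0.11  0.004] 0.013 0.89
   M 309 206 1031 [ 0.459 -0.094  0.004] 0.013 0.67
   M 304 
[... 996 characters left out ...]

   M 288 189 611 [ 0.456 -0.091  0.006] 0.014 0.33
tray L [ 0.458 -0.096  0.002] 0.96
tray L [ 0.331  0.111 -0.001] 0.92
tray L [ 0.309 -0.18   0.002] 0.76
   M 350 189 619 [ 0.308 -0.181  0.006] 0.014 0.91
   M 287 188 638 [ 0.458 -0.092  0.006] 0.014 0.69
   M 299 247 1163 [0.329 0.11  0.006] 0.014 0.57
angle_fixed L [ 0.626 -0.297 -0.001] 0.65
   M 269 146 136 [ 0.619 -0.287  0.015] 0.026 0.5
vial_a L [0.532 0.206 0.002] 0.64
vial_a L [ 0.524 -0.198 -0.002] 0.6
vial_a L [0.612 0.272 0.003] 0.59
   M 197 233 265 [0.529 0.212 0.028] 0.05 0.67
   M 284 161 111 [ 0.517 -0.189  0.033] 0.051 0.57
   M 149 239 999 [0.6   0.281 0.037] 0.043 0.28
   M 269 146 143 [ 0.62  -0.287  0.015] 0.026 0.24
```

```bash
python3 - <<'E'
import cv2
a=cv2.imread("pics/top0.png")[100:300,110:430]; cv2.imwrite("pics/top0c.png",cv2.resize(a,(800,500),interpolation=cv2.INTER_CUBIC))
E
python3 - <<'E'
from h import *
p=bot.read_camera("top"); q=bot.read_camera("side")
W=np.concatenate([pts(p)[p["depth"]>0],pts(q)[q["depth"]>0]])
def near(c,r,z0,z1):
    s=(np.hypot(*(W[:,:2]-c).T)<r)&(W[:,2]>z0)&(W[:,2]<z1); return W[s,:2].astype(np.float32)
for n,c,r,z0,z1 in [("block",(.608,.273),.055,.033,.046),("tray",(.459,-.093),.068,.009,.016),("angL",(.61,.088),.045,.006,.03),("angF",(.625,-.295),.04,.006,.03),("cupL",(.634,-.087),.04,.009,.016),("cupS",(.455,.111),.03,.009,.016),("hornL",(.452,-.288),.02,.07,.09),("hornS",(.437,.308),.02,.06,.08),("vialA",(.532,.206),.02,.044,.055),("vialB",(.522,-.197),.02,.044,.055),("ridgeL",(.61,.088),.045,.020,.03),("ridgeF",(.625,-.295),.04,.020,.03)]:
    w=near(c,r,z0,z1); rc=cv2.minAreaRect(w)
    x=w-w.mean(0);V=np.linalg.svd(x,full_matrices=False)[2][0]
    print(n,len(w),"mean",np.round(w.mean(0),3),"rect",np.round(rc[0],3),np.round(rc[1],3),round(rc[2],1),"pca deg",round(float(np.degrees(np.arctan2(V[1],V[0]))),1), "circ",np.round(cv2.minEnclosingCircle(w)[0],3))
E
```

```text
block 1092 mean [0.606 0.274] rect [0.608 0.273] [0.078 0.046] 34.7 pca deg -143.1 circ [0.609 0.273]
tray 388 mean [ 0.457 -0.09 ] rect [ 0.458 -0.091] [0.07  0.106] 47.6 pca deg 138.4 circ [ 0.459 -0.091]
angL 641 mean [0.606 0.089] rect [0.607 0.091] [0.072 0.06 ] 15.2 pca deg -149.9 circ [0.607 0.088]
angF 398 mean [ 0.621 -0.292] rect [ 0.625 -0.293] [0.054 0.04 ] 33.9 pca deg -142.0 circ [ 0.624 -0.295]
cupL 203 mean [ 0.631 -0.086] rect [ 0.63  -0.086] [0.065 0.067] 11.7 pca deg -52.7 circ [ 0.632 -0.085]
cupS 202 mean [0.455 0.112] rect [0.456 0.113] [0.049 0.049] 87.7 pca deg 137.8 circ [0.456 0.111]
hornL 103 mean [ 0.448 -0.288] rect [ 0.448 -0.288] [0.018 0.022] 26.0 pca deg 102.4 circ [ 0.45  -0.288]
hornS 100 mean [0.434 0.313] rect [0.435 0.312] [0.014 0.013] 70.6 pca deg 83.3 circ [0.435 0.312]
vialA 105 mean [0.533 0.206] rect [0.534 0.206] [0.019 0.019] 0.4 pca deg 129.8 circ [0.535 0.206]
vialB 81 mean [ 0.521 -0.196] rect [ 0.521 -0.197] [0.019 0.019] 64.2 pca deg 115.3 circ [ 0.521 -0.196]
ridgeL 150 mean [0.608 0.086] rect [0.607 0.086] [0.066 0.013] 30.7 pca deg -149.5 circ [0.608 0.084]
ridgeF 103 mean [ 0.623 -0.295] rect [ 0.621 -0.293] [0.048 0.016] 37.2 pca deg -143.4 circ [ 0.622 -0.294]
```

View pics/top0c.png

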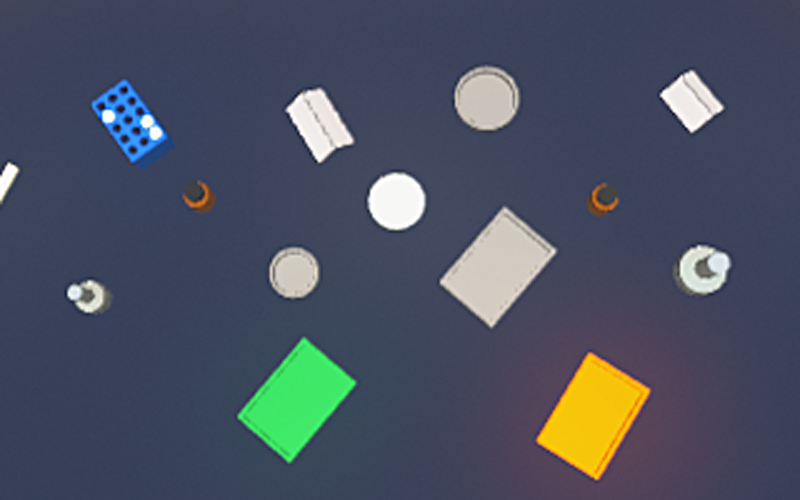

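The top view shows the angle at (320,125), fixed angle at (692,100), grey tray at (498,267), cups at (487,98) and (294,273), horns at (90,295) and (703,268), vials at (197,195) and (604,198) and the block at (130,122). Green and orange trays are decoys. Positions agree between networks and depth.

```bash
cat > plan.py <<'E'
import sys
from h import *
from scipy.spatial.transform import Rotation as Ro
# usage: plan.py x,y,z,theta ... ; prints rows (tool deltas) in calls, theta = yaw of tool x (deg), '-' keeps
o=bot.get_obs(); w,x,y,z=o["tool_rot"]; R=Ro.from_quat([x,y,z,w]).as_matrix(); p=np.array(o["eef_pos"])
th=np.degrees(np.arctan2(R[1,0],R[0,0]))
print("t",round(float(o["t"]),2),"p",np.round(p,4),"th",round(th,1),"q",np.round(o["q"],2),"w",round(float(o["gripper_width"]),3),"gf",round(float(o["grasp_force"]),1),"F",np.round(o["contact_force"],1))
for a in sys.argv[1:]:
    v=[c if s=="-" else float(s) for s,c in zip(a.split(","),[*p,th])]
    d=np.array(v[:3])-p; ds=(v[3]-th+180)%360-180
    n=max(np.linalg.norm(d)/.05,abs(ds)/8.5,.01); c=int(np.ceil(n/5))
    for i in range(c):
        t=np.radians(th); m=d/c; k=[np.cos(t)*m[0]+np.sin(t)*m[1],np.sin(t)*m[0]-np.cos(t)*m[1],-m[2],-ds/c]
        print(a,"| %.3f %.3f %.3f %.1f"%tuple(k),"rows %.1f"%(n/c)); th+=ds/c
    p=np.array(v[:3]); th=v[3]
E
python3 plan.py .45,-.288,.13,- .45,-.288,.05,-
```

```text
t 2.0 p [ 0.1799 -0.6506  0.2393] th 15.5 q [ 1.19  0.48  0.02  1.56 -0.01  1.11 -0.08] w 0.998 gf 0.0 F [ 1.1 -0.4 -0.3]
.45,-.288,.13,- | 0.178 -0.139 0.055 -0.0 rows 4.7
.45,-.288,.13,- | 0.178 -0.139 0.055 -0.0 rows 4.7
.45,-.288,.05,- | 0.000 0.000 0.080 -0.0 rows 1.6
```

Emit:
send_rows(
  deltas="0.178 -0.139 0.055 0;0.178 -0.139 0.055 0;0.178 -0.139 0.055 0;0.178 -0.139 0.055 0;0.178 -0.139 0.055 0",
  claw=0.8,
)

```text
t: 2.5
eef_pos: [0.3168, -0.4656, 0.1837]
tool_rot: [-0.001, 0.991, 0.136, 0.0]
contact_force: [-0.0, -0.2, 0.1]
gripper_width: 0.797
grasp_force: 0.0
```

Emit:
send_rows(
  deltas="0.178 -0.139 0.055 0;0.178 -0.139 0.055 0;0.178 -0.139 0.055 0;0.178 -0.139 0.055 0;0.178 -0.139 0.055 0",
)

```text
t: 3.0
eef_pos: [0.451, -0.2841, 0.1289]
tool_rot: [-0.0, 0.991, 0.136, 0.0]
contact_force: [1.2, -0.6, 0.4]
gripper_width: 0.8
grasp_force: 0.0
```

```bash
python3 plan.py .45,-.288,.05,-
python3 - <<'E'
from h import *
p=bot.read_camera("side"); im=cv2.resize(p["img"][100:220,230:390],(800,600)); cv2.imwrite("pics/s1.png",im[...,::-1])
E
```

```text
t 3.0 p [ 0.451  -0.2841  0.1289] th 15.7 q [ 0.55  0.39 -0.13  1.99  0.07  0.77 -0.92] w 0.8 gf 0.0 F [ 1.2 -0.6  0.4]
.45,-.288,.05,- | -0.002 0.003 0.079 -0.0 rows 1.6
```

View pics/s1.png

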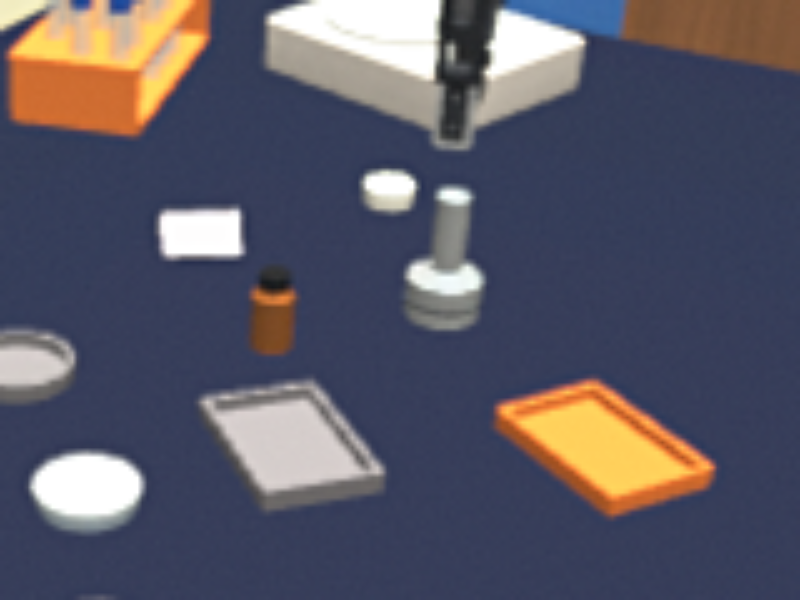

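Gripper (455,140) hangs right over the stem (455,190). Descend, grip, lift.

Emit:
send_rows(
  deltas="-0.002 0.003 0.04 0;-0.002 0.003 0.079 0;-0.002 0.003 0.079 0",
)

```text
t: 3.35
eef_pos: [0.4446, -0.2896, 0.0464]
tool_rot: [-0.002, 0.991, 0.135, -0.004]
contact_force: [-1.7, -0.4, 0.5]
gripper_width: 0.802
grasp_force: 0.0
```

Emit:
send_rows(
  deltas="0 0 0 0;0 0 0 0;0 0 0 0;0 0 0 0;0 0 0 0",
  claw=0,
  force=50,
)

```text
t: 3.85
eef_pos: [0.4488, -0.2917, 0.0519]
tool_rot: [0.001, 0.991, 0.134, 0.001]
contact_force: [-1.5, 1.0, 8.3]
gripper_width: 0.21
grasp_force: 48.8
```

Emit:
send_rows(
  deltas="0 0 0 0;0 0 0 0;0 0 -0.03 0;0 0 -0.07 0;0 0 -0.1 0",
)

```text
t: 4.35
eef_pos: [0.4478, -0.2912, 0.1523]
tool_rot: [0.0, 0.991, 0.134, 0.0]
contact_force: [-0.1, 0.4, -3.4]
gripper_width: 0.214
grasp_force: 49.8
```

```bash
python3 plan.py .633,-.086,.15,- .633,-.086,.056,-
```

```text
t 4.35 p [ 0.4478 -0.2912  0.1523] th 15.5 q [ 0.57  0.36 -0.13  1.97  0.06  0.82 -0.9 ] w 0.214 gf 49.8 F [-0.1  0.4 -3.4]
.633,-.086,.15,- | 0.117 -0.074 0.001 -0.0 rows 2.8
.633,-.086,.15,- | 0.117 -0.074 0.001 -0.0 rows 2.8
.633,-.086,.056,- | 0.000 0.000 0.094 -0.0 rows 1.9
```

Emit:
send_rows(
  deltas="0.04 -0.024 0 0;0.08 -0.05 0 0;0.12 -0.076 0 0;0.16 -0.1 0 0;0.195 -0.124 0 0",
)

```text
t: 4.85
eef_pos: [0.6038, -0.1178, 0.1505]
tool_rot: [-0.0, 0.991, 0.135, 0.0]
contact_force: [0.7, -0.0, -3.7]
gripper_width: 0.209
grasp_force: 49.7
```

Emit:
send_rows(
  deltas="0.025 -0.016 0.001 0;0.039 -0.024 0.001 0;0.039 -0.024 0.001 0;0.039 -0.024 0.001 0",
)

```text
t: 5.25
eef_pos: [0.6328, -0.0878, 0.149]
tool_rot: [0.001, 0.991, 0.134, -0.001]
contact_force: [-0.8, 0.1, -4.4]
gripper_width: 0.209
grasp_force: 49.7
```

```bash
python3 plan.py .633,-.086,.056,-
python3 - <<'E'
from h import *
p=bot.read_camera("side"); im=cv2.resize(p["img"][120:216,190:318],(800,600)); cv2.imwrite("pics/s2.png",im[...,::-1])
for m in bot.landmark_of(p,"horn_large"): print(m)
E
```

```text
t 5.25 p [ 0.6328 -0.0878  0.149 ] th 15.4 q [ 0.17  0.52 -0.18  1.72  0.11  0.92 -1.35] w 0.209 gf 49.7 F [-0.8  0.1 -4.4]
.633,-.086,.056,- | 0.001 -0.002 0.093 -0.0 rows 1.9
{'xyz': [0.6341, -0.0875, 0.097], 'confidence': 0.49}
```

View pics/s2.png

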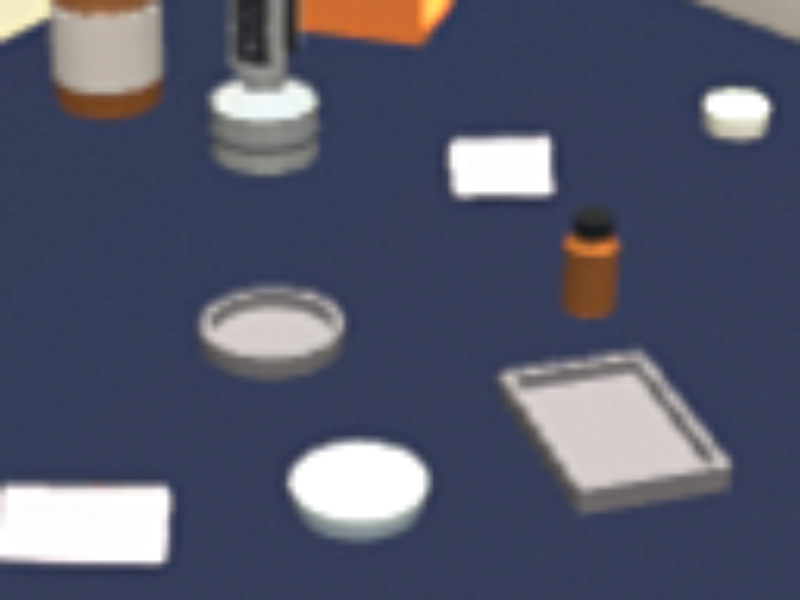

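The horn (265,130) hangs upright over the large cup (272,330). Lower, release, lift.

Emit:
send_rows(
  deltas="0.001 -0.002 0.035 0;0.001 -0.002 0.065 0;0.001 -0.002 0.085 0;0.001 -0.002 0.093 0;0.001 -0.002 0.093 0",
)

```text
t: 5.85
eef_pos: [0.6335, -0.0851, 0.0563]
tool_rot: [0.0, 0.991, 0.134, -0.001]
contact_force: [-0.2, 0.2, -3.3]
gripper_width: 0.209
grasp_force: 49.8
```

Emit:
send_rows(
  deltas="0 0 0 0;0 0 0.001 0;0 0 0.001 0",
)

```text
t: 6.15
eef_pos: [0.6346, -0.0845, 0.0558]
tool_rot: [0.0, 0.991, 0.134, 0.0]
contact_force: [-0.3, 0.1, -3.1]
gripper_width: 0.211
grasp_force: 49.8
```

```bash
python3 plan.py .633,-.086,.055,- .633,-.086,.18,- .436,.311,.15,- .436,.311,.045,-
```

```text
t 6.15 p [ 0.6346 -0.0845  0.0558] th 15.4 q [ 0.15  0.64 -0.16  1.77  0.14  0.75 -1.38] w 0.211 gf 49.8 F [-0.3  0.1 -3.1]
.633,-.086,.055,- | -0.002 0.001 0.001 -0.0 rows 0.0
.633,-.086,.18,- | 0.000 0.000 -0.125 -0.0 rows 2.5
.436,.311,.15,- | -0.042 -0.218 0.015 -0.0 rows 4.4
.436,.311,.15,- | -0.042 -0.218 0.015 -0.0 rows 4.4
.436,.311,.045,- | 0.000 0.000 0.105 -0.0 rows 2.1
```

Emit:
send_rows(
  deltas="-0.001 0.001 0.001 0;-0.001 0.001 0.002 0;-0.001 0.001 0.002 0",
)

```text
t: 6.45
eef_pos: [0.6341, -0.0852, 0.0547]
tool_rot: [0.0, 0.991, 0.134, 0.0]
contact_force: [-2.8, 0.3, 6.3]
gripper_width: 0.208
grasp_force: 51.1
```

Emit:
send_rows(
  deltas="0 0 0 0;0 0 0 0;0 0 0 0;0 0 0 0",
  claw=0.7,
)

```text
t: 6.85
eef_pos: [0.6338, -0.0853, 0.0533]
tool_rot: [0.0, 0.991, 0.134, 0.0]
contact_force: [-0.1, 0.2, -0.0]
gripper_width: 0.699
grasp_force: 0.0
```

Emit:
send_rows(
  deltas="0 0 -0.04 0;0 0 -0.085 0;0 0 -0.13 0;0 0 -0.13 0",
)

```text
t: 7.25
eef_pos: [0.6379, -0.0854, 0.1906]
tool_rot: [0.001, 0.991, 0.134, 0.006]
contact_force: [1.2, -0.2, -0.4]
gripper_width: 0.7
grasp_force: 0.0
```

```bash
python3 - <<'E'
from h import *
p=bot.read_camera("top"); W=pts(p)[p["depth"]>0]
for c,z in [((.634,-.086),.06),((.435,.311),.06)]:
    s=W[(np.hypot(*(W[:,:2]-c).T)<.03)&(W[:,2]>z)&(W[:,2]<.1)]; print(len(s),s.mean(0),s[:,2].max())
E
python3 plan.py .436,.311,.15,- .436,.311,.045,-
```

```text
73 [ 0.63178544 -0.08463175  0.07933259] 0.08684764714121762
31 [0.43465484 0.3103273  0.06817763] 0.07249511954849441
t 7.3 p [ 0.6361 -0.0854  0.1872] th 15.4 q [ 0.17  0.48 -0.18  1.69  0.1   0.98 -1.35] w 0.701 gf 0.0 F [-0.3  0.2 -1.2]
.436,.311,.15,- | -0.044 -0.218 0.019 -0.0 rows 4.5
.436,.311,.15,- | -0.044 -0.218 0.019 -0.0 rows 4.5
.436,.311,.045,- | 0.000 0.000 0.105 -0.0 rows 2.1
```

Large horn stands in its cup (top at 0.083). On to the small one.

Emit:
send_rows(
  deltas="-0.044 -0.218 0.018 0;-0.044 -0.218 0.018 0;-0.044 -0.218 0.018 0;-0.044 -0.218 0.018 0;-0.044 -0.218 0.018 0",
)

```text
t: 7.8
eef_pos: [0.5296, 0.1177, 0.1638]
tool_rot: [-0.001, 0.991, 0.137, -0.002]
contact_force: [1.2, 0.4, -0.0]
gripper_width: 0.699
grasp_force: 0.0
```

Emit:
send_rows(
  deltas="-0.044 -0.218 0.018 0;-0.044 -0.218 0.018 0;-0.044 -0.218 0.018 0;-0.044 -0.218 0.018 0;-0.044 -0.218 0.018 0",
)

```text
t: 8.3
eef_pos: [0.4288, 0.3157, 0.146]
tool_rot: [-0.001, 0.991, 0.137, -0.001]
contact_force: [0.4, -0.8, -0.4]
gripper_width: 0.701
grasp_force: 0.0
```

Emit:
send_rows(
  deltas="0 0 0 0;0 0 0 0;0 0 0 0",
)

```text
t: 8.6
eef_pos: [0.4332, 0.3098, 0.1466]
tool_rot: [0.001, 0.991, 0.133, -0.0]
contact_force: [-0.0, -0.4, 0.6]
gripper_width: 0.703
grasp_force: 0.0
```

```bash
python3 plan.py .435,.310,.045,-
python3 - <<'E'
from h import *
p=bot.read_camera("side"); im=cv2.resize(p["img"][175:319,110:302],(800,600)); cv2.imwrite("pics/s3.png",im[...,::-1])
E
```

```text
t 8.6 p [0.4332 0.3098 0.1466] th 15.3 q [-0.47  0.38 -0.33  1.96  0.16  0.83 -2.19] w 0.703 gf 0.0 F [-0.  -0.4  0.6]
.435,.310,.045,- | 0.002 0.000 0.102 -0.0 rows 2.0
```

View pics/s3.png

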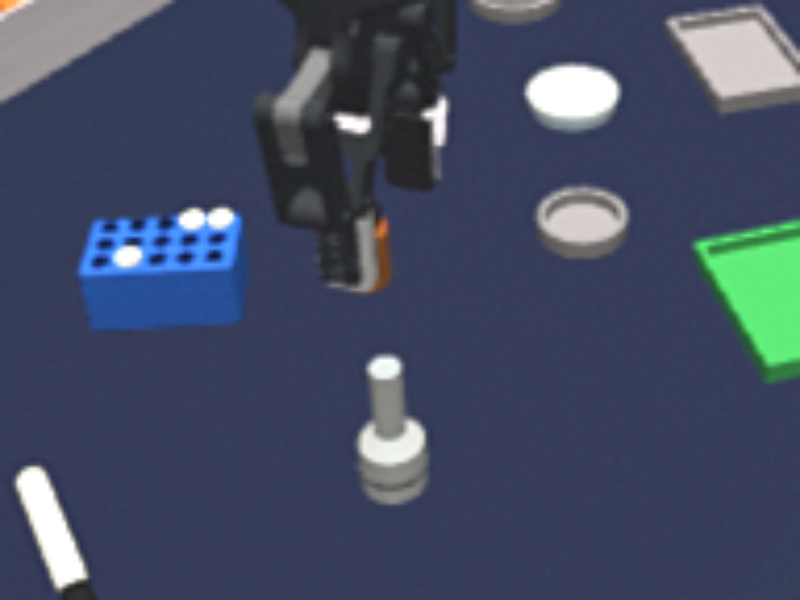

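The fingertips (345,270) and (412,180) straddle the stem's vertical (385,365). Grasp.

Emit:
send_rows(
  deltas="0.002 0 0.04 0;0.002 0 0.08 0;0.002 0 0.102 0;0.002 0 0.102 0",
)

```text
t: 9.05
eef_pos: [0.4335, 0.3091, 0.0424]
tool_rot: [0.002, 0.991, 0.133, -0.003]
contact_force: [0.1, 0.7, -0.7]
gripper_width: 0.699
grasp_force: 0.0
```

Emit:
send_rows(
  deltas="0 0 0 0;0 0 0 0;0 0 0 0;0 0 0 0;0 0 0 0",
  claw=0,
)

```text
t: 9.55
eef_pos: [0.4356, 0.3126, 0.0468]
tool_rot: [-0.0, 0.991, 0.134, 0.001]
contact_force: [-0.5, -1.4, 6.6]
gripper_width: 0.142
grasp_force: 48.7
```

Emit:
send_rows(
  deltas="0 0 0 0;0 0 0 0;0 0 -0.03 0;0 0 -0.07 0;0 0 -0.1 0",
)

```text
t: 10.05
eef_pos: [0.4348, 0.3124, 0.1477]
tool_rot: [-0.0, 0.991, 0.135, 0.001]
contact_force: [0.8, 0.8, -1.5]
gripper_width: 0.137
grasp_force: 48.7
```

```bash
python3 plan.py .456,.112,.145,- .456,.112,.049,-
```

```text
t 10.05 p [0.4348 0.3124 0.1477] th 15.5 q [-0.47  0.38 -0.33  1.96  0.17  0.83 -2.19] w 0.137 gf 48.7 F [ 0.8  0.8 -1.5]
.456,.112,.145,- | -0.033 0.199 0.003 -0.0 rows 4.0
.456,.112,.049,- | 0.000 0.000 0.096 -0.0 rows 1.9
```

Emit:
send_rows(
  deltas="-0.007 0.045 0.003 0;-0.015 0.09 0.003 0;-0.022 0.135 0.003 0;-0.028 0.175 0.003 0;-0.033 0.199 0.003 0",
)

```text
t: 10.55
eef_pos: [0.4559, 0.1078, 0.1428]
tool_rot: [0.001, 0.991, 0.133, 0.0]
contact_force: [0.2, 0.0, -0.9]
gripper_width: 0.14
grasp_force: 49.0
```

Emit:
send_rows(
  deltas="0 0 0 0;0 0 0 0;0 0 0 0;0 0 0 0",
)

```text
t: 10.95
eef_pos: [0.4557, 0.1129, 0.1425]
tool_rot: [-0.0, 0.991, 0.136, 0.0]
contact_force: [-0.7, -0.5, -0.9]
gripper_width: 0.139
grasp_force: 48.9
```

```bash
python3 plan.py .456,.112,.049,-
python3 - <<'E'
from h import *
p=bot.read_camera("side"); im=cv2.resize(p["img"][160:256,190:318],(800,600)); cv2.imwrite("pics/s4.png",im[...,::-1])
for m in bot.landmark_of(p,"horn_small"): print(m)
E
```

```text
t 10.95 p [0.4557 0.1129 0.1425] th 15.6 q [-0.13  0.29 -0.28  2.11  0.11  0.76 -1.78] w 0.139 gf 48.9 F [-0.7 -0.5 -0.9]
.456,.112,.049,- | 0.000 0.001 0.093 -0.0 rows 1.9
{'xyz': [0.4556, 0.1081, 0.0923], 'confidence': 0.73}
```

View pics/s4.png

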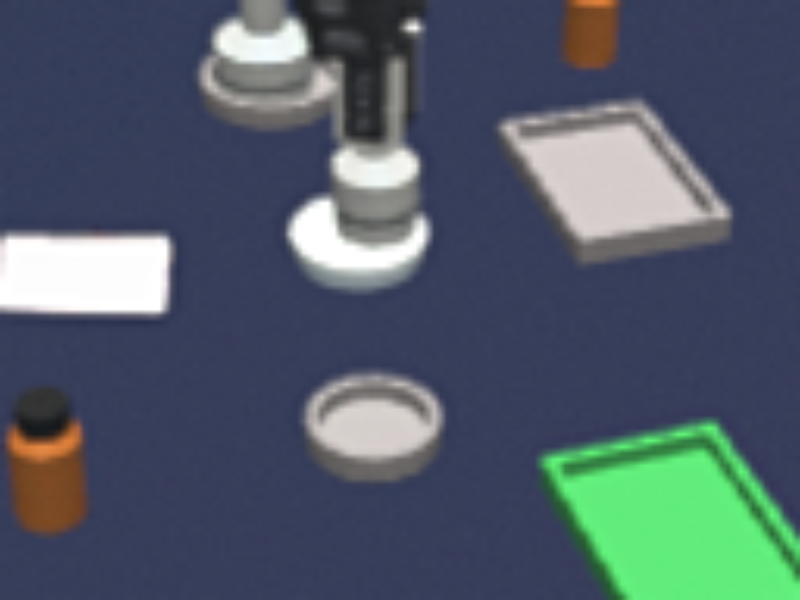

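The small horn (375,190) hangs upright above its cup (375,420), and the large horn sits in its cup (265,80). Lower and release.

Emit:
send_rows(
  deltas="0 0.001 0.035 0;0 0.001 0.065 0;0 0.001 0.085 0;0 0.001 0.093 0;0 0.001 0.094 0",
)

```text
t: 11.55
eef_pos: [0.4563, 0.1113, 0.0487]
tool_rot: [0.0, 0.991, 0.135, -0.0]
contact_force: [-3.6, 0.2, 12.1]
gripper_width: 0.138
grasp_force: 52.0
```

Emit:
send_rows(
  deltas="0 0 0 0;0 0 0.001 0;0 0 0.001 0",
)

```text
t: 11.85
eef_pos: [0.4564, 0.1112, 0.0486]
tool_rot: [0.0, 0.991, 0.135, 0.0]
contact_force: [-3.8, -0.0, 13.0]
gripper_width: 0.135
grasp_force: 52.9
```

```bash
python3 plan.py .456,.112,.047,-
```

```text
t 11.85 p [0.4564 0.1112 0.0486] th 15.5 q [-0.17  0.45 -0.24  2.17  0.2   0.54 -1.86] w 0.135 gf 52.9 F [-3.8 -0.  13. ]
.456,.112,.047,- | -0.000 -0.001 0.002 -0.0 rows 0.0
```

Emit:
send_rows(
  deltas="0 0 -0.001 0;0 0 -0.001 0;0 0 -0.001 0;0 0 -0.001 0",
  claw=0.7,
)

```text
t: 12.25
eef_pos: [0.4562, 0.1106, 0.0483]
tool_rot: [-0.0, 0.991, 0.134, 0.0]
contact_force: [0.0, -0.5, 0.8]
gripper_width: 0.7
grasp_force: 0.0
```

Emit:
send_rows(
  deltas="0 0 -0.035 0;0 0 -0.08 0;0 0 -0.115 0;0 0 -0.115 0",
)

```text
t: 12.65
eef_pos: [0.4591, 0.1116, 0.1677]
tool_rot: [-0.001, 0.991, 0.134, 0.004]
contact_force: [1.5, 0.0, -0.5]
gripper_width: 0.704
grasp_force: 0.0
```

```bash
python3 plan.py .607,.273,.12,36 .607,.273,.022,-
python3 - <<'E'
from h import *
p=bot.read_camera("top"); W=pts(p)[p["depth"]>0]
s=W[(np.hypot(*(W[:,:2]-(.456,.112)).T)<.03)&(W[:,2]>.05)&(W[:,2]<.1)]; print(len(s),s.mean(0),s[:,2].max())
q=bot.read_camera("side"); W=np.concatenate([W,pts(q)[q["depth"]>0]])
def iou(p):
    x,y,a=p
    c,s=np.cos(a),np.sin(a)
# robust block fit: top-surface points
w=W[(np.hypot(*(W[:,:2]-(.608,.273)).T)<.06)&(W[:,2]>.035)&(W[:,2]<.048)][:,:2].astype(np.float32)
print(cv2.minAreaRect(w))
E
```

```text
t 12.65 p [0.4591 0.1116 0.1677] th 15.4 q [-0.11  0.25 -0.29  2.09  0.1   0.81 -1.77] w 0.704 gf 0.0 F [ 1.5  0.  -0.5]
.607,.273,.12,36 | 0.186 -0.116 0.048 -20.6 rows 4.5
.607,.273,.022,- | 0.000 0.000 0.098 -0.0 rows 2.0<stdin>:3: RuntimeWarning: Mean of empty slice.
  ret = um.true_divide(
Traceback (most recent call last):
ValueError: zero-size array to reduction operation maximum which has no identity
```

Emit:
send_rows(
  deltas="0.04 -0.023 0 -4;0.08 -0.046 0.01 -8;0.12 -0.07 0.02 -13;0.16 -0.095 0.035 -17;0.186 -0.116 0.045 -20.6",
)

```text
t: 13.2
eef_pos: [0.6051, 0.2734, 0.1151]
tool_rot: [-0.0, 0.95, 0.311, -0.001]
contact_force: [0.1, 0.4, 1.0]
gripper_width: 0.701
grasp_force: 0.0
```

Emit:
send_rows(
  deltas="0 0 0 0;0 0 0 0;0 0 0 0",
)

```text
t: 13.5
eef_pos: [0.6036, 0.2704, 0.1173]
tool_rot: [0.001, 0.951, 0.309, -0.001]
contact_force: [-0.6, -0.6, -0.1]
gripper_width: 0.701
grasp_force: 0.0
```

```bash
python3 plan.py .607,.273,.022,36
python3 - <<'E'
from h import *
p=bot.read_camera("side"); im=cv2.resize(p["img"][160:295,90:270],(800,600)); cv2.imwrite("pics/s5.png",im[...,::-1])
W=pts(p)[p["depth"]>0]
w=W[(np.hypot(*(W[:,:2]-(.608,.273)).T)<.055)&(W[:,2]>.035)&(W[:,2]<.048)][:,:2].astype(np.float32)
print(cv2.minAreaRect(w))
s=W[(np.hypot(*(W[:,:2]-(.456,.112)).T)<.03)&(W[:,2]>.05)&(W[:,2]<.1)]; print(len(s),s.mean(0),s[:,2].max())
E
```

```text
t 13.5 p [0.6036 0.2704 0.1173] th 36.0 q [-0.28  0.6  -0.34  1.67  0.24  0.91 -1.65] w 0.701 gf 0.0 F [-0.6 -0.6 -0.1]
.607,.273,.022,36 | 0.004 -0.000 0.095 -0.0 rows 1.9
((0.6088390946388245, 0.273232638835907), (0.07561611384153366, 0.04528863728046417), 35.07752990722656)
68 [0.45299477 0.11393751 0.06550076] 0.07581539980625535
```

View pics/s5.png

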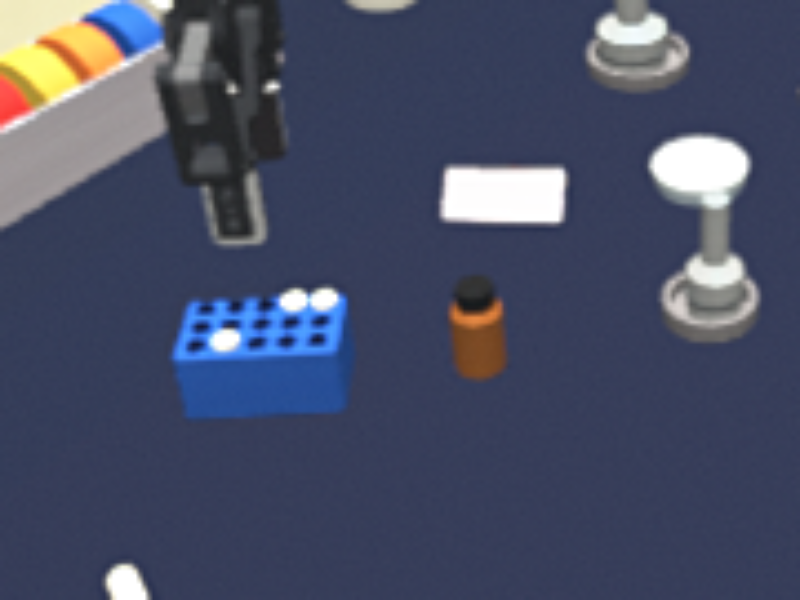

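Both horns stand in their cups (640,50) and (715,290); the gripper (240,220) is over the block (262,330), fingers across its short side. Descend and grip.

Emit:
send_rows(
  deltas="0.005 0 0.035 0;0.005 0 0.07 0;0.005 0 0.09 0;0.005 0 0.094 0;0.005 0 0.094 0",
)

```text
t: 14.05
eef_pos: [0.6083, 0.274, 0.0245]
tool_rot: [0.0, 0.951, 0.309, -0.0]
contact_force: [-0.1, -0.0, 0.2]
gripper_width: 0.702
grasp_force: 0.0
```

Emit:
send_rows(
  deltas="0 0 0 0;0 0 0 0;0 0 0 0;0 0 0 0;0 0 0 0",
  claw=0,
  force=40,
)

```text
t: 14.55
eef_pos: [0.6098, 0.2752, 0.0264]
tool_rot: [-0.0, 0.951, 0.309, 0.002]
contact_force: [-1.3, -1.7, 7.3]
gripper_width: 0.508
grasp_force: 43.6
```

Emit:
send_rows(
  deltas="0 0 0 0;0 0 -0.02 0;0 0 -0.05 0;0 0 -0.085 0;0 0 -0.1 0",
)

```text
t: 15.05
eef_pos: [0.61, 0.2759, 0.1281]
tool_rot: [-0.0, 0.951, 0.309, 0.003]
contact_force: [0.4, 1.0, -1.1]
gripper_width: 0.502
grasp_force: 42.6
```

```bash
python3 plan.py .458,-.092,.13,-42 .458,-.092,.027,-42
```

```text
t 15.05 p [0.61   0.2759 0.1281] th 36.1 q [-0.28  0.6  -0.34  1.65  0.24  0.93 -1.65] w 0.502 gf 42.6 F [ 0.4  1.  -1.1]
.458,-.092,.13,-42 | -0.170 0.104 -0.001 39.0 rows 4.6
.458,-.092,.13,-42 | -0.066 0.188 -0.001 39.0 rows 4.6
.458,-.092,.027,-42 | 0.000 -0.000 0.103 -0.0 rows 2.1
```

Emit:
send_rows(
  deltas="-0.034 0.021 0 7;-0.07 0.042 0 15;-0.105 0.063 -0.001 23;-0.14 0.085 -0.001 31;-0.17 0.104 -0.001 39",
)

```text
t: 15.55
eef_pos: [0.5308, 0.0884, 0.125]
tool_rot: [0.0, 1.0, -0.029, -0.0]
contact_force: [0.0, 0.2, -2.3]
gripper_width: 0.502
grasp_force: 42.6
```

Emit:
send_rows(
  deltas="-0.015 0.045 0 8;-0.03 0.085 0 16;-0.044 0.125 -0.001 24;-0.056 0.16 -0.001 32;-0.066 0.188 -0.001 39",
)

```text
t: 16.05
eef_pos: [0.4552, -0.0958, 0.1262]
tool_rot: [0.0, 0.932, -0.361, -0.0]
contact_force: [0.4, -0.4, -1.2]
gripper_width: 0.502
grasp_force: 42.6
```

Emit:
send_rows(
  deltas="0 0 0 0;0 0 0 0;0 0 0 0;0 0 0 0",
)

```text
t: 16.45
eef_pos: [0.4572, -0.0924, 0.1263]
tool_rot: [-0.0, 0.934, -0.357, 0.0]
contact_force: [-0.3, 1.0, -0.9]
gripper_width: 0.505
grasp_force: 42.6
```

```bash
python3 plan.py .458,-.092,.03,-42
python3 - <<'E'
from h import *
p=bot.read_camera("side"); im=cv2.resize(p["img"][110:230,200:360],(800,600)); cv2.imwrite("pics/s6.png",im[...,::-1])
for m in bot.landmark_of(p,"tube_block"): print(m)
for m in bot.landmark_of(p,"tray"): print(m)
W=pts(p)[p["depth"]>0]; w=W[(np.hypot(*(W[:,:2]-(.458,-.092)).T)<.07)&(W[:,2]>.008)&(W[:,2]<.017)][:,:2].astype(np.float32); print(cv2.minAreaRect(w))
k=bot.masks_of(p,"tube_block")[0]["mask"]&(p["depth"]>0); w=pts(p)[k]; print(np.percentile(w,[1,50,99],axis=0))
E
```

```text
t 16.45 p [ 0.4572 -0.0924  0.1263] th -41.8 q [ 0.06  0.29  0.01  2.15 -0.    0.7  -2.23] w 0.505 gf 42.6 F [-0.3  1.  -0.9]
.458,-.092,.03,-42 | 0.000 -0.001 0.096 0.2 rows 1.9
{'xyz': [0.4575, -0.094, 0.1009], 'confidence': 0.76}
{'xyz': [0.3329, 0.1114, -0.0008], 'confidence': 0.9}
{'xyz': [0.4569, -0.0948, 0.0002], 'confidence': 0.78}
{'xyz': [0.308, -0.1767, 0.0023], 'confidence': 0.64}
{'xyz': [0.6341, -0.0855, 0.0041], 'confidence': 0.56}
((0.45684927701950073, -0.09072553366422653), (0.06992157548666, 0.10466218739748001), 48.18367385864258)
[[ 0.41653435 -0.11768391  0.10365805]
 [ 0.43962264 -0.07076191  0.13336463]
 [ 0.47594404 -0.0519287   0.14444957]]
```

View pics/s6.png

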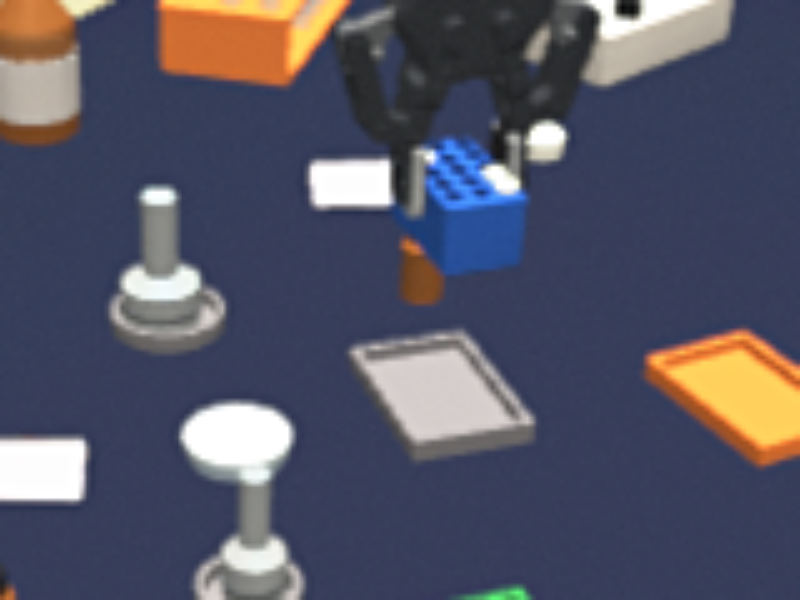

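The block (465,210) hangs level and parallel above the grey tray (443,395). Lower it.

Emit:
send_rows(
  deltas="0 -0.001 0.035 0;0 -0.001 0.065 0;0 -0.001 0.085 0;0 -0.001 0.094 0;0 -0.001 0.097 0",
)

```text
t: 17.15
eef_pos: [0.4564, -0.0925, 0.03]
tool_rot: [0.0, 0.934, -0.358, -0.002]
contact_force: [-15.6, 3.6, 54.4]
gripper_width: 0.505
grasp_force: 49.6
```

Emit:
send_rows(
  deltas="0 0 0 0;0 0 0.001 0;0 0 0.001 0",
)

```text
t: 17.45
eef_pos: [0.4572, -0.0927, 0.0301]
tool_rot: [-0.0, 0.934, -0.358, -0.0]
contact_force: [-6.5, 2.1, 20.2]
gripper_width: 0.505
grasp_force: 45.5
```

```bash
python3 plan.py .458,-.092,.028,-42
```

```text
t 17.45 p [ 0.4572 -0.0927  0.0301] th -41.9 q [ 0.07  0.47  0.    2.19 -0.    0.47 -2.23] w 0.505 gf 45.5 F [-6.5  2.1 20.2]
.458,-.092,.028,-42 | 0.000 -0.001 0.002 0.1 rows 0.0
```

Emit:
send_rows(
  deltas="0 0 -0.002 0;0 0 -0.002 0;0 0 -0.002 0;0 0 -0.002 0",
  claw=0.75,
)

```text
t: 17.85
eef_pos: [0.4576, -0.0929, 0.0304]
tool_rot: [-0.0, 0.934, -0.358, 0.0]
contact_force: [-0.2, 0.0, -0.3]
gripper_width: 0.749
grasp_force: 0.0
```

Emit:
send_rows(
  deltas="0 0 -0.03 0;0 0 -0.07 0;0 0 -0.12 0;0 0 -0.12 0",
)

```text
t: 18.25
eef_pos: [0.4613, -0.0934, 0.1559]
tool_rot: [-0.002, 0.934, -0.358, 0.005]
contact_force: [1.3, -0.2, 0.3]
gripper_width: 0.746
grasp_force: 0.0
```

```bash
python3 - <<'E'
from h import *
p=bot.read_camera("side"); W=pts(p)[p["depth"]>0]
w=W[(np.hypot(*(W[:,:2]-(.458,-.092)).T)<.06)&(W[:,2]>.037)&(W[:,2]<.055)]; print(np.percentile(w[:,2],[5,50,95]),cv2.minAreaRect(w[:,:2].astype(np.float32)))
w=W[(np.hypot(*(W[:,:2]-(.61,.088)).T)<.045)&(W[:,2]>.02)&(W[:,2]<.03)]; print(cv2.minAreaRect(w[:,:2].astype(np.float32)))
print(bot.landmark_of(p,"tube_block"),bot.landmark_of(p,"angle_loose"))
E
python3 plan.py .608,.087,.15,120.5 .608,.087,.012,-
```

```text
[0.03883213 0.04556642 0.04794142] ((0.4559236764907837, -0.09164903312921524), (0.04470587149262428, 0.07741857320070267), 49.976261138916016)
((0.6071775555610657, 0.08719386905431747), (0.06343521177768707, 0.009018639102578163), 29.83084487915039)
[{'xyz': [0.459, -0.0942, 0.0043], 'confidence': 0.8}, {'xyz': [0.5343, 0.208, 0.0005], 'confidence': 0.56}] [{'xyz': [0.6095, 0.0844, 0.0033], 'confidence': 0.63}]
t 18.4 p [ 0.457  -0.0929  0.1501] th -41.9 q [ 0.06  0.25  0.01  2.13 -0.    0.76 -2.23] w 0.749 gf 0.0 F [-0.8  0.5 -1.1]
.608,.087,.15,120.5 | -0.002 -0.059 0.000 -40.6 rows 4.8
.608,.087,.15,120.5 | 0.037 -0.046 0.000 -40.6 rows 4.8
.608,.087,.15,120.5 | 0.058 -0.011 0.000 -40.6 rows 4.8
.608,.087,.15,120.5 | 0.051 0.029 0.000 -40.6 rows 4.8
.608,.087,.012,- | 0.000 0.000 0.138 -0.0 rows 2.8
```

Emit:
send_rows(
  deltas="0 -0.012 0 -8;0 -0.024 0 -16;-0.001 -0.036 0 -24;-0.002 -0.048 0 -32;-0.002 -0.059 0 -40.6",
  claw=1,
)

```text
t: 18.9
eef_pos: [0.4941, -0.0471, 0.1482]
tool_rot: [-0.0, 1.0, -0.009, -0.002]
contact_force: [-0.3, -0.3, 1.3]
gripper_width: 0.997
grasp_force: 0.0
```

Emit:
send_rows(
  deltas="0.008 -0.009 0 -8;0.015 -0.018 0 -16;0.022 -0.027 0 -24;0.03 -0.036 0 -32;0.037 -0.046 0 -40.6",
)

```text
t: 19.4
eef_pos: [0.5323, -0.0023, 0.148]
tool_rot: [-0.001, 0.941, 0.339, -0.002]
contact_force: [-0.4, -0.8, 0.4]
gripper_width: 0.999
grasp_force: 0.0
```

Emit:
send_rows(
  deltas="0.012 -0.002 0 -8;0.024 -0.004 0 -16;0.036 -0.006 0 -24;0.048 -0.009 0 -32;0.058 -0.011 0 -40.6",
)

```text
t: 19.9
eef_pos: [0.5703, 0.0433, 0.1479]
tool_rot: [-0.002, 0.765, 0.644, -0.001]
contact_force: [0.7, -0.4, 0.6]
gripper_width: 0.998
grasp_force: 0.0
```

Emit:
send_rows(
  deltas="0.01 0.006 0 -8;0.02 0.012 0 -16;0.03 0.018 0 -24;0.041 0.023 0 -32;0.051 0.029 0 -40.6",
)

```text
t: 20.4
eef_pos: [0.6077, 0.0882, 0.1477]
tool_rot: [-0.002, 0.494, 0.87, -0.001]
contact_force: [0.7, -0.0, 0.3]
gripper_width: 1.002
grasp_force: 0.0
```

Emit:
send_rows(
  deltas="0 0 0.02 0;0 0 0.05 0;0 0 0.07 0;0 0 0.07 0;0 0 0.07 0",
)

```text
t: 20.9
eef_pos: [0.6079, 0.0879, 0.079]
tool_rot: [-0.001, 0.497, 0.868, -0.001]
contact_force: [0.5, 0.4, 0.1]
gripper_width: 1.004
grasp_force: 0.0
```

```bash
python3 plan.py .608,.086,.012,120.3
python3 - <<'E'
from h import *
p=bot.read_camera("side"); im=cv2.resize(p["img"][150:240,140:260],(800,600)); cv2.imwrite("pics/s7.png",im[...,::-1])
E
```

```text
t 20.9 p [0.6079 0.0879 0.079 ] th 120.5 q [ 0.16  0.63 -0.56  1.8   0.43  0.84 -0.07] w 1.004 gf 0.0 F [0.5 0.4 0.1]
.608,.086,.012,120.3 | -0.002 -0.001 0.067 0.2 rows 1.3
```

View pics/s7.png

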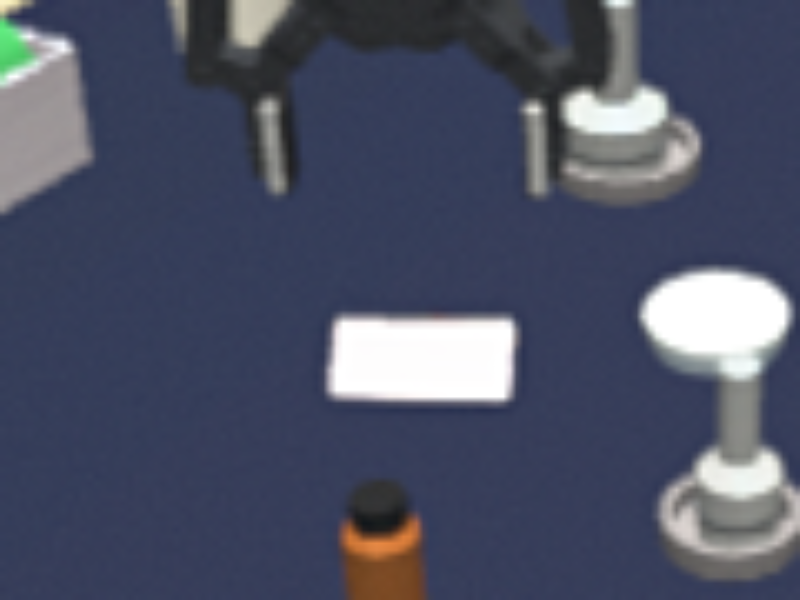

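Fingers (275,190) and (537,190) straddle the angle (422,358), aligned with its ridge. Descend and grip lightly.

Emit:
send_rows(
  deltas="-0.001 -0.001 0.03 0;-0.001 -0.001 0.055 0;-0.001 -0.001 0.067 0;-0.001 -0.001 0.069 0;-0.001 -0.001 0.069 0",
)

```text
t: 21.45
eef_pos: [0.6091, 0.0867, 0.0121]
tool_rot: [0.0, 0.497, 0.868, 0.0]
contact_force: [-0.1, 0.5, 0.0]
gripper_width: 0.993
grasp_force: 0.0
```

Emit:
send_rows(
  deltas="0 0 0 0;0 0 0 0;0 0 0 0;0 0 0 0;0 0 0 0",
  claw=0,
  force=30,
)

```text
t: 21.95
eef_pos: [0.6098, 0.0868, 0.0129]
tool_rot: [0.001, 0.497, 0.868, 0.001]
contact_force: [-0.3, -0.5, 6.5]
gripper_width: 0.764
grasp_force: 32.3
```

```bash
python3 plan.py
```

```text
t 21.95 p [0.6098 0.0868 0.0129] th 120.4 q [ 0.13  0.72 -0.5   1.82  0.5   0.73 -0.12] w 0.764 gf 32.3 F [-0.3 -0.5  6.5]
```

Emit:
send_rows(
  deltas="0 0 -0.01 0;0 0 -0.03 0;0 0 -0.06 0;0 0 -0.1 0;0 0 -0.1 0",
)

```text
t: 22.45
eef_pos: [0.6118, 0.0876, 0.1174]
tool_rot: [0.004, 0.497, 0.868, 0.003]
contact_force: [0.2, -0.1, 0.4]
gripper_width: 0.759
grasp_force: 33.8
```

```bash
python3 plan.py .624,-.295,.13,127
```

```text
t 22.45 p [0.6118 0.0876 0.1174] th 120.4 q [ 0.18  0.58 -0.58  1.78  0.4   0.89 -0.04] w 0.759 gf 33.8 F [ 0.2 -0.1  0.4]
.624,-.295,.13,127 | -0.168 -0.092 -0.006 -3.3 rows 3.8
.624,-.295,.13,127 | -0.163 -0.101 -0.006 -3.3 rows 3.8
```

Emit:
send_rows(
  deltas="-0.01 -0.005 -0.03 0;-0.045 -0.025 -0.03 -1;-0.085 -0.047 -0.03 -2;-0.128 -0.07 -0.03 -3;-0.168 -0.092 -0.03 -3.3",
)

```text
t: 22.95
eef_pos: [0.6138, -0.1075, 0.1415]
tool_rot: [0.0, 0.471, 0.882, -0.0]
contact_force: [0.4, 1.0, -0.5]
gripper_width: 0.76
grasp_force: 33.9
```

Emit:
send_rows(
  deltas="-0.04 -0.025 0 -1;-0.08 -0.05 0 -2;-0.12 -0.074 0 -3;-0.15 -0.093 0 -3.3;-0.163 -0.101 0 -3.3",
)

```text
t: 23.45
eef_pos: [0.6192, -0.3025, 0.1409]
tool_rot: [-0.0, 0.449, 0.894, -0.001]
contact_force: [-0.1, 0.2, -1.5]
gripper_width: 0.758
grasp_force: 33.9
```

Emit:
send_rows(
  deltas="0 0 0.02 0;0 0 0.04 0;0 0 0.05 0;0 0 0.05 0;0 0 0.05 0",
)

```text
t: 23.95
eef_pos: [0.6213, -0.2961, 0.0919]
tool_rot: [0.0, 0.446, 0.895, 0.0]
contact_force: [-1.0, -0.0, -1.1]
gripper_width: 0.757
grasp_force: 33.9
```

```bash
python3 plan.py .624,-.295,.0186,127
python3 - <<'E'
from h import *
p=bot.read_camera("side"); im=cv2.resize(p["img"][100:175,220:320],(800,600),interpolation=cv2.INTER_CUBIC); cv2.imwrite("pics/s8.png",im[...,::-1])
q=bot.read_camera("top")
for n,r in (("side",p),("top",q)):
    W=pts(r)[r["depth"]>0]
    for k in("angle_fixed","angle_loose"):print(n,k,[(np.round(m["xyz"],3),round(m["confidence"],2)) for m in bot.landmark_of(r,k)])
    w=W[(np.hypot(*(W[:,:2]-(.624,-.295)).T)<.04)&(W[:,2]>.018)&(W[:,2]<.03)]
    if len(w)>5: print(cv2.minAreaRect(w[:,:2].astype(np.float32)))
E
```

```text
t 23.95 p [ 0.6213 -0.2961  0.0919] th 127.1 q [ 0.71  0.71 -0.53  1.6   0.42  0.94  0.68] w 0.757 gf 33.9 F [-1.  -0.  -1.1]
.624,-.295,.0186,127 | -0.001 0.003 0.073 0.1 rows 1.5
side angle_fixed [(array([ 0.625, -0.297,  0.001]), 0.59), (array([ 0.453,  0.108, -0.001]), 0.27)]
side angle_loose [(array([ 0.621, -0.3  ,  0.081]), 0.57)]
((0.6221925020217896, -0.29308968782424927), (0.04671534150838852, 0.016785340383648872), 42.60239028930664)
top angle_fixed [(array([ 0.623, -0.298,  0.001]), 0.7)]
top angle_loose [(array([ 0.624, -0.298,  0.076]), 0.58), (array([ 0.635, -0.089, -0.001]), 0.2)]
((0.6214146614074707, -0.2936004400253296), (0.048476558178663254, 0.01446978934109211), 36.80821990966797)
```

View pics/s8.png

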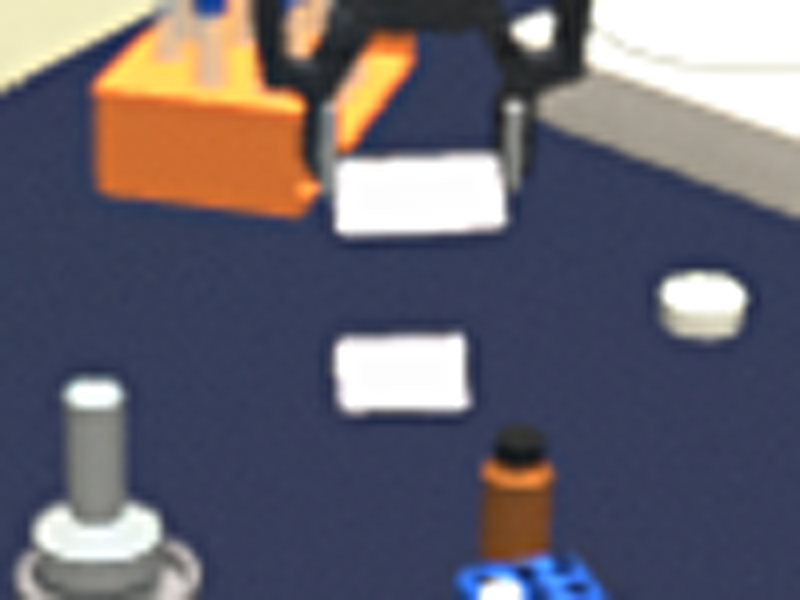

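The held angle (420,195) is over the fixed one (402,373); checking whether the sideways offset is perspective.

Run:
```python
from h import *
p=bot.read_camera("side"); T=p["camera_from_world"]
def proj(x):
    c=T@np.r_[x,1]; return np.array([p["fx"]*c[0]/-c[2]+p["cx"],p["fy"]*c[1]/c[2]+p["cy"]])
d=np.array([np.cos(np.radians(37)),np.sin(np.radians(37)),0])
v=lambda x:np.round((proj(x)-[220,100])*8,0)
for c in [(.624,-.296,.024),(.622,-.294,.024),(.6213,-.2961,.103),(.623,-.297,.103)]:
    c=np.array(c); L=.025 if c[2]<.05 else .033
    print(c,v(c),v(c-d*L),v(c+d*L))
k=bot.masks_of(p,"angle_loose"); f=bot.masks_of(p,"angle_fixed")
for m in k[:2]+f[:2]:
    y,x=np.nonzero(m["mask"]); print(m["confidence"],"u",(x.min()-220)*8,(x.max()-219)*8,"v",(y.min()-100)*8)
```

```text
[ 0.624 -0.296  0.024] [400. 340.] [460. 338.] [340. 343.]
[ 0.622 -0.294  0.024] [402. 343.] [462. 341.] [342. 346.]
[ 0.6213 -0.2961  0.103 ] [413. 160.] [494. 157.] [330. 162.]
[ 0.623 -0.297  0.103] [410. 158.] [492. 156.] [328. 161.]
0.49 u 344 504 v 152
```

Emit:
send_rows(
  deltas="-0.001 0.004 0.02 0;-0.001 0.004 0.045 0;-0.001 0.004 0.06 0;-0.001 0.004 0.068 0;-0.001 0.004 0.068 0",
)

```text
t: 24.9
eef_pos: [0.624, -0.2949, 0.0218]
tool_rot: [-0.001, 0.446, 0.895, -0.0]
contact_force: [-0.1, -0.3, 0.1]
gripper_width: 0.758
grasp_force: 33.9
```

Emit:
send_rows(
  deltas="0 0 0.002 0;0 0 0.004 0;0 0 0.005 0;0 0 0.005 0",
)

```text
t: 25.3
eef_pos: [0.6251, -0.295, 0.0197]
tool_rot: [0.001, 0.446, 0.895, 0.0]
contact_force: [-1.7, 0.4, 4.0]
gripper_width: 0.759
grasp_force: 34.3
```

```bash
python3 plan.py .6245,-.2955,.018,127
```

```text
t 25.3 p [ 0.6251 -0.295   0.0197] th 127.0 q [ 0.68  0.8  -0.49  1.62  0.48  0.84  0.64] w 0.759 gf 34.3 F [-1.7  0.4  4. ]
.6245,-.2955,.018,127 | -0.000 -0.001 0.002 0.0 rows 0.0
```

Emit:
send_rows(
  deltas="0 0 0.001 0;0 0 0.001 0;0 0 0.001 0",
)

```text
t: 25.6
eef_pos: [0.6251, -0.2949, 0.0194]
tool_rot: [0.001, 0.446, 0.895, -0.0]
contact_force: [-4.3, 2.2, 10.6]
gripper_width: 0.76
grasp_force: 34.9
```

Emit:
send_rows(
  deltas="0 0 0 0;0 0 0 0;0 0 0 0;0 0 0 0;0 0 0 0",
  claw=1,
)

```text
t: 26.1
eef_pos: [0.6246, -0.2952, 0.0171]
tool_rot: [-0.0, 0.446, 0.895, 0.0]
contact_force: [-0.8, 0.7, -0.2]
gripper_width: 0.998
grasp_force: 0.0
```

Emit:
send_rows(
  deltas="0 0 -0.02 0;0 0 -0.06 0;0 0 -0.1 0;0 0 -0.14 0;0 0 -0.14 0",
)

```text
t: 26.6
eef_pos: [0.6287, -0.2958, 0.166]
tool_rot: [0.006, 0.446, 0.895, 0.001]
contact_force: [0.0, -0.0, 0.1]
gripper_width: 1.004
grasp_force: 0.0
```

Emit:
send_rows(
  deltas="-0.04 0 -0.01 0;-0.08 0 -0.01 0;-0.12 0 -0.01 0;-0.14 0 -0.01 0;-0.14 0 -0.01 0",
)

```text
t: 27.1
eef_pos: [0.7094, -0.4099, 0.1673]
tool_rot: [0.001, 0.447, 0.894, -0.0]
contact_force: [-0.3, 0.2, -0.3]
gripper_width: 1.001
grasp_force: 0.0
```

```bash
python3 plan.py
python3 - <<'E'
from h import *
p=bot.read_camera("side"); q=bot.read_camera("top")
a=cv2.resize(p["img"][100:200,210:343],(400,300),interpolation=cv2.INTER_CUBIC); b=cv2.resize(q["img"][100:235,120:420],(800,300+60),interpolation=cv2.INTER_CUBIC)
a=cv2.resize(p["img"][100:250,190:350],(256,240),interpolation=cv2.INTER_CUBIC)
c=np.zeros((600,800,3),np.uint8); c[:360]=b; c[360:,:256]=a; c[360:,300:620]=cv2.resize(q["img"][110:170,350:430],(320,240),interpolation=cv2.INTER_CUBIC); cv2.imwrite("pics/f.png",c[...,::-1])
for n,r in(("side",p),("top",q)):
    W=pts(r)[r["depth"]>0]
    for k,c,rad,z0,z1 in [("ang",(.624,-.295),.045,.025,.04),("block",(.458,-.092),.06,.037,.055),("hL",(.634,-.086),.02,.07,.1),("hS",(.456,.112),.02,.06,.09),("vA",(.533,.206),.02,.044,.055),("vB",(.521,-.197),.02,.044,.055)]:
        w=W[(np.hypot(*(W[:,:2]-c).T)<rad)&(W[:,2]>z0)&(W[:,2]<z1)]
        if len(w)>3: x=cv2.minAreaRect(w[:,:2].astype(np.float32)); print(n,k,len(w),np.round(x[0],3),np.round(x[1],3),round(x[2],1),"z95",round(float(np.percentile(w[:,2],90)),4))
E
```

```text
t 27.1 p [ 0.7094 -0.4099  0.1673] th 126.9 q [ 0.72  0.83 -0.52  1.16  0.4   1.24  0.86] w 1.001 gf 0.0 F [-0.3  0.2 -0.3]
side ang 49 [ 0.624 -0.293] [0.063 0.01 ] 33.1 z95 0.0305
side block 292 [ 0.455 -0.092] [0.046 0.08 ] 47.8 z95 0.0475
side hL 50 [ 0.633 -0.084] [0.017 0.019] 33.1 z95 0.085
side hS 49 [0.455 0.112] [0.011 0.015] 31.4 z95 0.0747
side vA 53 [0.534 0.206] [0.015 0.02 ] 37.1 z95 0.0508
side vB 31 [ 0.521 -0.196] [0.017 0.02 ] 56.6 z95 0.0508
top ang 94 [ 0.623 -0.294] [0.065 0.015] 36.0 z95 0.0311
top block 572 [ 0.456 -0.093] [0.044 0.076] 48.2 z95 0.0469
top hL 62 [ 0.633 -0.085] [0.017 0.018] 88.0 z95 0.0851
top hS 31 [0.454 0.11 ] [0.012 0.012] 43.6 z95 0.0744
top vA 49 [0.534 0.205] [0.018 0.018] 83.6 z95 0.05
top vB 51 [ 0.521 -0.197] [0.017 0.017] 86.6 z95 0.0501
```

View pics/f.png

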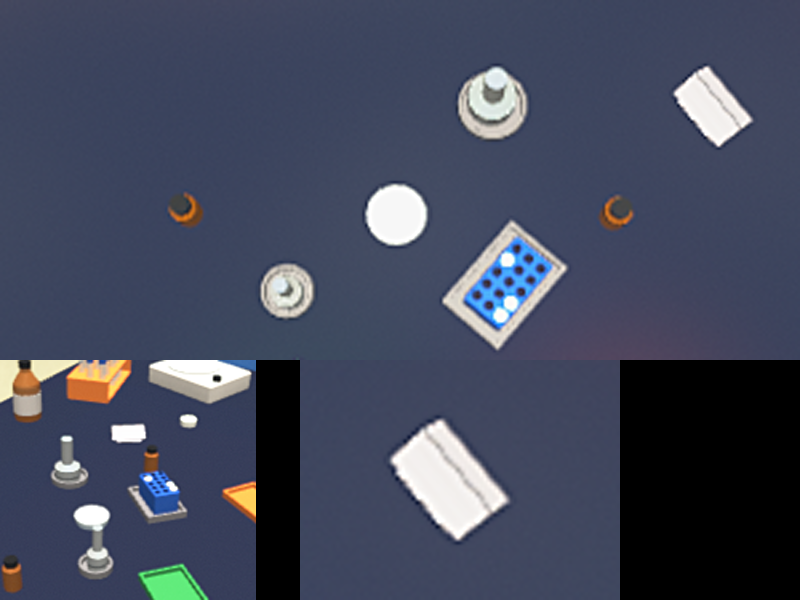

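Everything is in place in the picture: horns in cups (492,100) and (287,290), block in tray (505,285), angle nested (712,106), vials unmoved. One check of the angle's tilt, then hand-in.

Run:
```python
from h import *
W=pts(bot.read_camera("top")); W=W.reshape(-1,3); w=W[(np.hypot(*(W[:,:2]-(.624,-.295)).T)<.04)&(W[:,2]>.008)&(W[:,2]<.04)]
a=np.radians(36.7); r=w[:,:2]-(.624,-.295); s=r@[np.cos(a),np.sin(a)]; t=r@[-np.sin(a),np.cos(a)]
# roof model z = h + k s - |t-c|*... with free leg slopes
from scipy.optimize import least_squares
f=lambda q:q[0]+q[1]*s-np.where(t>q[2],q[3]*(t-q[2]),q[4]*(q[2]-t))-w[:,2]
o=least_squares(f,[.03,0,0,1,1],loss="soft_l1",f_scale=.001); print(len(w),np.round(o.x,4),"s",s.min(),s.max())
```

```text
417 [ 0.0292 -0.0078 -0.0015  0.903   0.9906] s -0.033810148386236465 0.03235734200122323
```

```bash
python3 -c "
from station import bot
print(bot.hand_in())"
```

```text
the job is handed in; nothing more can be done
None
```

The job is handed in at about 27 s of the 102 s allowed. The last measurements showed both horns upright in their own cups, the block in the grey tray, the loose angle nested over the fixed one and both vials unmoved, but hand-in returned no verdict.

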